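Show a filter's code to the counter scanner

TASK

Take the white filter out of the packing tray and stand it upright, dome up, wholly on the green round pad of the scan station, with the middle of its yellow code label squarely facing the scanner head's window. Set it down gently, let go of it, and leave everything else, including the blue filter in the tray, where it is.

Things in the scene. Friction and masses are not known exactly. Their poses are not given: they have to be found in the camera images.
- filter: white filter, a cylinder 58 mm in diameter, 115 mm long, about 0.4 kg; straight for 100 mm from its flat end (dark band), then a shallow dome. It starts lying in one of the tray's cavities, label up. Origin: centre of the flat end; z runs along the cylinder to the dome; x points out through the middle of the label.
- filter_mark (a point): middle of the yellow label with the black square code, on the filter's side, 29 mm out along the filter's x axis and 55 mm up its z axis. The label is 35 mm wide round the side and 52 mm tall; an orange stripe on the dome, from the centre outwards, lies on the same side.
- blue_filter: blue filter with a white band, same size, lying in the other cavity, origin and axes as the white one; it must stay there.
- tray: fixed black packing tray, 156 (x) by 220 (y) mm, floor 8 mm thick, origin under its centre. Two cavities along x, at y = +-50 mm; a filter lies in each, dome to -x, axis 37 mm above the table. End walls (inner faces x = +-59.5 mm) are 30 mm high; side blocks, only at |x| over 37 mm, 28 mm high; between them the filter's sides are free for fingers, 42 mm from filter to filter.
- station: fixed scan station: base plate 8 mm thick, x = -55 to +145 mm, 130 mm wide (y); origin on the table under the middle of the green round pad. The grey scanner head, 90 mm wide, 150 mm tall, stands at +x; its face, with a black window and red line 70 mm above the table, is at x = +85 mm and looks along -x to the pad.
- pad (a point): centre of the top of the green round pad, 84 mm in diameter, 14 mm above the table; axes as the station's: x points from the pad to the scanner head.
- red_plug: red plug standing, 56 mm wide, 118 mm tall, a bystander; origin under its centre.
- blue_plug: blue plug standing, 56 mm wide, 118 mm tall, a bystander; origin under its centre.
- gauge: round black pressure gauge lying face up, 62 mm wide, 27 mm high with a 25 mm brass stub, a bystander; origin under its centre.
- cartridge: tan pleated filter cartridge with black end caps, standing, 72 mm wide, 100 mm tall, a bystander; origin under its centre.
- power_module: aluminium module with a green terminal block, 90 by 60 mm, 84 mm tall, a bystander; origin under its centre.
- pulley: dark steel ring lying flat, 80 mm wide, 22 mm high, a bystander; origin under its centre.
Not all that is in view belongs to the job. Leave any pink look-alike of the filter alone.

How it is judged:
At the end, for the whole second after the job is handed in: The white filter is at rest, released, standing dome up (within 3.4 degrees) on the green pad, its axis within 15 mm of the pad's centre, and its label's outward direction within 15 degrees of the direction from the pad to the scanner head (the station's x axis) (horizontal distance between filter and pad below 0.015 m and z of filter in the frame of pad between -0.004 and 0.004 m and angle between filter's own z axis and vertical below 0.06 rad and angle between the x axis of filter and the x axis of station, either way round below 0.26 rad and x of filter_mark in the frame of pad above 0.008 m and linear speed of filter below 0.02 m/s); the robot touches nothing.
It fails at once if the filter is dropped or knocked hard on the scan station (over 80 N) (contact force between filter and station above 80 N).
It fails at once if a bystander, or the blue filter in the tray, is shifted by more than 15 mm (distance of any of blue_filter, red_plug, blue_plug, gauge, cartridge, power_module, pulley from where it was at the start of the episode above 0.015 m).
It also fails if it takes over 62 s, if anything falls off the work surface, if the arm or the gripper's body presses on something with over 40 N, if the wrist force passes 120 N, or if a joint passes its speed limit or range.

ROBOT

A 7-joint arm with a two-finger parallel gripper is mounted at the origin on the work surface. World frame = base frame: x ahead of the robot, y to its left, z up, the work surface at z = 0. Lengths are in m, angles in rad, forces in N, time in s.
With the tool pointing down it reaches from about 0.4 to 0.85 m from the base axis. Payload 4.5 kg.
Tool frame: the origin (TCP) lies on the centre line of the jaws, within the pads' length; the fingertips stand 8 mm ahead of it and the grasp point (between the pads) lies 11 mm behind it; x points along the fingers, y is the direction in which the jaws open and shut, and the axes are right-handed (so a half turn about x gives the same grasp; the last joint's range is limited). The gripper opens to 85 mm and grips with 20 to 120 N. Pads are 22 mm wide; open, the fingers measure 114 mm over their backs; the gripper's body (76 mm by 85 mm) begins 54 mm behind the grasp point. The pads swing forward as they close: fully open they stand 13 mm farther back than shut.
Start: joints at [1.28, 0.689, -0.195, 1.565, 0.157, 0.902, -0.215], TCP at [0.199, -0.592, 0.239] pointing down, gripper open.
Joint ranges: [-3.01, 3.01], [-0.46, 2.08], [-1.47, 1.51], [0.13, 2.56], [-1, 4.14], [0.04, 2.09], [-2.66, 2.66]. Speed limits (rad/s): [2.57, 2.57, 3.14, 3.14, 3.14, 3.14, 3.14].

INTERFACE

Orientations are given as a rotation vector (axis times angle).
In Python, from plant import arm, grip, solver, monitor, capture, workorder, spotter gives the robot as it stands. The module is installed in compiled form; this text tells all that it offers. Calls block until the motion is done:
- arm.move_pose(position, orientation): joint-space move of the TCP to a pose.
- arm.move_linear(position, max_speed=0.15, ori=None, until_force=None): straight line of the TCP; ori=None keeps the orientation; max_speed is the mean speed in m/s. With until_force (N) it stops when the force on the tool has changed by that much, and returns True; else False.
- arm.set_joints(angles): joint-space move.
- grip(opening, strength=None): finger opening in m; strength is the grip in N (None keeps the last); returns when the fingers have stopped.
- arm.dwell(seconds).
- solver.inverse_kinematics(position, orientation): joint angles nearest the present ones, or None.
- monitor.read_state(): the state.
- capture(name): name is "side" or "top"; returns a dict with "color" (420x560x3 uint8, red, green, blue), "depth" (420x560 float32, m along the optical axis (not along the pixel's ray), 0 where there is no reading), "fx", "fy", "cx", "cy" (pixels), "T" (4x4, takes a point from camera to world coordinates). Camera axes: x right, y down, z forward; pixel columns grow to the right and rows downward; lengths in m; the calibration is good to about 2 mm. A picture is of the moment at which its call begins.
A pose or a line that the arm cannot do raises arm.Unreachable and nothing moves.
- workorder.close_job(): hands the job in, once; it reports no verdict.
Trained networks look in a picture, given as the dict that the camera call returned (one of the last four; its "shot" number tells which), for a name from the list of things; names that differ only in an ending like _2 or _b are one class to them, and where a whole thing is asked for, a point or a joint stands for the part that bears it (a point fixed in the world has none). Each returns a list of dicts, best first, with "conf" (0 to 1); they miss things now and then, are a little off and sometimes report something else, mostly with a low value. They report only what shows in the picture. A call takes as long as a camera call. They do not tell look-alikes from the thing itself.
- spotter.search_frame(picture, query): "centre" ([column, row] in pixels, amid what is visible of it).
The state is a dict: "time": time; "joint_positions": joint angles; "qd": joint speeds; "effort": joint torques, N m; "eef_pos": TCP position; "tcp_rot": TCP orientation; "wrist_force": force on the tool from outside, world axes, zero at the start; "torque": the same for the moment, N m; "finger_gap": finger opening in m.
Only numpy, scipy, OpenCV 4.12 (cv2) and the standard library are available. Lean on these libraries where they do the work, as an engineer would, in place of code of your own. Each camera call takes 0.05 s, during which the arm holds its last target.

## Working session

There is one attempt and no reset: what is moved stays moved. The work goes in short steps, each a Python script; the robot and the scene stay as the last script left them, time stands still between calls to the robot, and variables do not carry over. Pictures are saved under pics/ and viewed, and the job is handed in when it is done.

```bash
mkdir -p pics
cat > h.py <<'E'
import numpy as np, cv2
from scipy.spatial.transform import Rotation as R
from plant import arm, grip, solver, monitor, capture, workorder, spotter
def save(p,n,crop=None,scale=1):
    im=p["color"][:,:,::-1]
    if crop: im=im[crop[1]:crop[3],crop[0]:crop[2]]
    if scale!=1: im=cv2.resize(im,None,fx=scale,fy=scale,interpolation=cv2.INTER_CUBIC)
    cv2.imwrite("pics/"+n,im)
def cloud(p):
    d=p["depth"];v,u=np.mgrid[:d.shape[0],:d.shape[1]]
    P=np.stack([(u-p["cx"])/p["fx"]*d,(v-p["cy"])/p["fy"]*d,d],-1)
    W=P@p["T"][:3,:3].T+p["T"][:3,3]; W[d==0]=np.nan; return W
E
python3 - <<'E'
from h import *
for n in("side","top"):
    p=capture(n);save(p,n+"0.png");W=cloud(p)
    print(n,p["fx"],p["T"].round(3).tolist())
    for q in["filter","filter_mark","blue_filter","tray","station","pad","red_plug","blue_plug","gauge","cartridge","power_module","pulley"]:
        for r in spotter.search_frame(p,q)[:3]:
            c=[int(round(x)) for x in r["centre"]]
            print(q,round(r["conf"],2),c,W[min(c[1],419),min(c[0],559)].round(3))
s=monitor.read_state();print(s["time"],s["eef_pos"],s["tcp_rot"],s["wrist_force"])
E
```

```text
side 546.0237898337209 [[-0.867, -0.372, 0.332, 0.014], [-0.499, 0.667, -0.553, 0.989], [-0.016, -0.645, -0.764, 1.287], [0.0, 0.0, 0.0, 1.0]]
filter 0.93 [283, 216] [0.524 0.108 0.058]
filter 0.85 [231, 255] [0.581 0.299 0.058]
filter_mark 0.77 [211, 370] [0.442 0.601 0.052]
filter_mark 0.73 [227, 252] [0.59  0.303 0.07 ]
filter_mark 0.64 [287, 215] [0.516 0.098 0.057]
blue_filter 0.7 [260, 263] [0.494 0.287 0.065]
tray 0.8 [248, 270] [0.511 0.321 0.063]
station 0.64 [351, 150] [ 0.485 -0.285  0.014]
pad 0.72 [348, 150] [ 0.499 -0.294  0.001]
red_plug 0.67 [246, 171] [0.718 0.002 0.055]
red_plug 0.37 [231, 252] [0.584 0.294 0.064]
blue_plug 0.62 [324, 108] [ 0.643 -0.395  0.053]
blue_plug 0.15 [214, 196] [0.738 0.149 0.07 ]
gauge 0.87 [339, 223] [0.379 0.028 0.027]
cartridge 0.8 [416, 134] [ 0.307 -0.392  0.079]
power_module 0.68 [215, 194] [0.742 0.138 0.066]
top 490.95769629733894 [[0.012, -0.986, 0.165, 0.267], [-1.0, -0.014, -0.011, 0.091], [0.013, -0.164, -0.986, 1.753], [0.0, 0.0, 0.0, 1.0]]
filter 0.87 [221, 195] [0.581 0.271 0.056]
filter 0.71 [278, 211] [0.527 0.07  0.058]
filter 0.61 [130, 232] [0.447 0.581 0.056]
filter_mark 0.97 [131, 235] [0.436 0.577 0.057]
filter_mark 0.79 [279, 210] [0.531 0.067 0.058]
filter_mark 0.68 [217, 191] [0.596 0.285 0.056]
blue_filter 0.74 [216, 217] [0.502 0.285 0.068]
tray 0.95 [222, 207] [0.546 0.271 0.008]
station 0.81 [370, 221] [ 0.503 -0.261  0.01 ]
pad 0.6 [368, 224] [ 0.492 -0.255  0.004]
pad 0.19 [221, 207] [0.547 0.275 0.007]
red_plug 0.8 [301, 154] [ 0.721 -0.007  0.104]
gauge 0.52 [291, 251] [0.391 0.022 0.025]
gauge 0.17 [300, 154] [ 0.723 -0.004  0.096]
cartridge 0.84 [420, 275] [ 0.31  -0.406  0.105]
power_module 0.85 [266, 148] [0.749 0.115 0.073]
power_module 0.58 [366, 223] [ 0.495 -0.246  0.013]
pulley 0.69 [180, 263] [0.344 0.41  0.025]
1.3 [ 0.19944486 -0.59232504  0.23930909] [ 2.04574715  0.33508415 -2.04571639] [0.96856786 0.91064281 0.25459094]
```

View pics/side0.png

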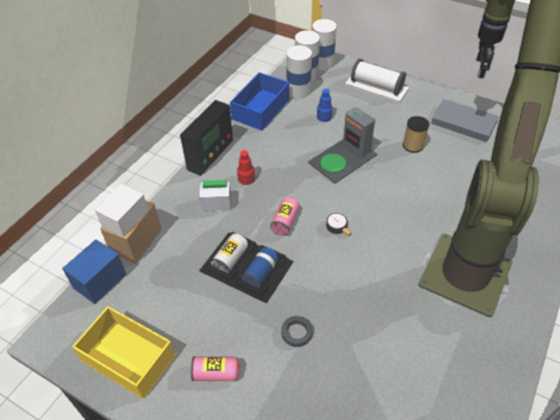

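View pics/top0.png

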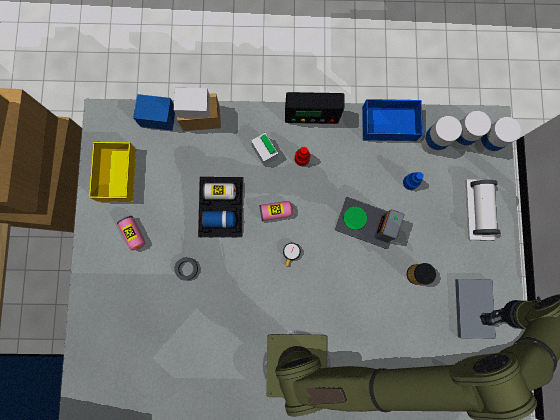

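Run:
```python
from h import *
p=capture("top");save(p,"top_crop.png",(100,140,450,300),2.2)
p=capture("side");save(p,"side_crop.png",(180,80,440,290),3)
```

```text
(no output)
```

View pics/top_crop.png

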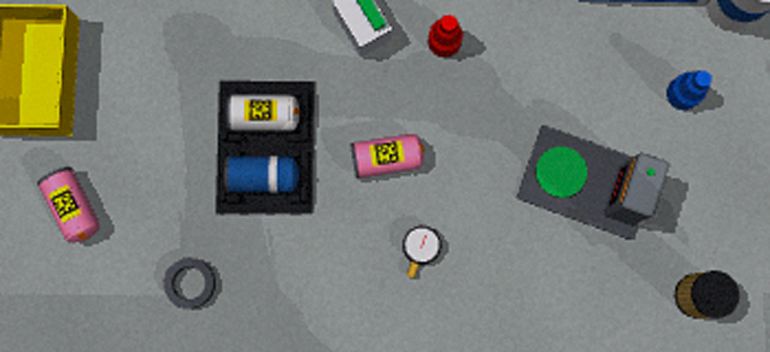

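View pics/side_crop.png

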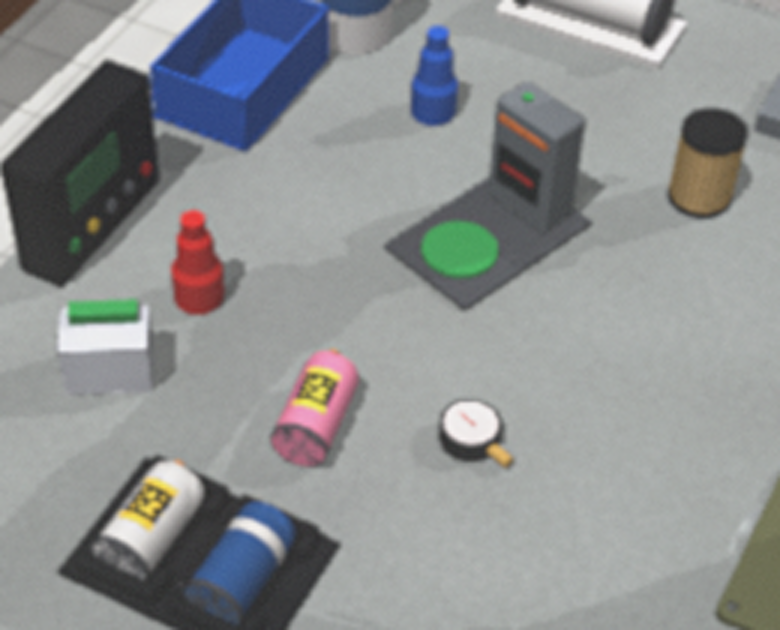

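Candidates in the top image: the white filter in the tray at (219,191), which has a yellow label and its dome to the right; pink look-alikes at (277,211) and (131,233); the blue filter at (219,218). I choose the white one. In the crop it is white, label up, with the orange stripe on the right end. The pad is at (355,217), and the scanner is to its right and slightly nearer the robot.

Next I'll measure the poses accurately.

```bash
cat > meas.py <<'E'
from h import *
def measure(verbose=True):
    out={}
    for n in("top","side"):
        p=capture(n);W=cloud(p);hsv=cv2.cvtColor(p["color"],cv2.COLOR_RGB2HSV);H,S,V=[hsv[...,i].astype(int) for i in range(3)]
        x,y,z=W[...,0],W[...,1],W[...,2]
        g=(H>45)&(H<80)&(S>120)&(V>60)&(x>.4)&(x<.65)&(y<-.1)&(y>-.45)&(z<.04)
        print(n,"pad",np.nanmedian(W[g],0).round(4),((np.nanmax(W[g],0)+np.nanmin(W[g],0))/2).round(4),np.ptp(W[g],axis=0).round(3),g.sum())
        # intersect pixel rays with z=.014
        v,u=np.nonzero(g);e=cv2.fitEllipse(cv2.convexHull(np.c_[u,v].astype(np.int32)))
        c=np.array([(e[0][0]-p["cx"])/p["fx"],(e[0][1]-p["cy"])/p["fy"],1]);d=p["T"][:3,:3]@c;o=p["T"][:3,3]
        print("   ray pad",(o+d*(.014-o[2])/d[2]).round(4),e)
        out[n]=(p,W,hsv)
    return out
if __name__=="__main__":
    o=measure()
    for n,(p,W,hsv) in o.items():
        x,y,z=W[...,0],W[...,1],W[...,2];H,S,V=[hsv[...,i].astype(int) for i in range(3)]
        # white filter points
        m=(x>.5)&(x<.68)&(y>.17)&(y<.38)&(z>.045)&(z<.09)&((V>110)&((S<60)|((H>18)&(H<38)))) 
        P=W[m];P=P[P[:,0]>np.median(P[:,0])-.04]
        a=P[P[:,2]>.05]
        c=np.median(a,0);q=a[:,:2]-a[:,:2].mean(0);w,v=np.linalg.eigh(q.T@q)
        print(n,"filter",len(P),a.mean(0).round(4),"z98",np.percentile(P[:,2],98).round(4),"rng",P.min(0).round(3),P.max(0).round(3),"axis",v[:,1].round(3))
        # label
        l=m&(H>18)&(H<38)&(S>100);print("  label",l.sum(),((W[l].max(0)+W[l].min(0))/2).round(4), W[l].min(0).round(3),W[l].max(0).round(3))
        # tray
        t=(V<60)&(x>.4)&(x<.72)&(y>.12)&(y<.42)&(z<.035)
        r=cv2.minAreaRect(W[t][:,:2].astype(np.float32)*1000);print("  tray",r)
        # scanner head
        s=(x>.35)&(x<.65)&(y<-.15)&(y>-.45)&(z>.135)&(z<.165)
        r=cv2.minAreaRect(W[s][:,:2].astype(np.float32)*1000);print("  head top",r,np.median(W[s],0).round(4))
        b=(x>.35)&(x<.68)&(y<-.1)&(y>-.45)&(V<95)&(z>-.003)&(z<.012)&(H>=0)
        mm=b.astype(np.uint8);mm=cv2.morphologyEx(mm,cv2.MORPH_OPEN,np.ones((3,3)))
        k,lab,st,_=cv2.connectedComponentsWithStats(mm);i=1+st[1:,4].argmax()
        r=cv2.minAreaRect(W[lab==i][:,:2].astype(np.float32)*1000);print("  base",r)
E
python3 meas.py
```

```text
top pad [ 0.5127 -0.2063  0.0143] [ 0.513  -0.2072  0.0158] [0.082 0.081 0.028] 431
   ray pad [ 0.5135 -0.2063  0.014 ] ((354.9306335449219, 217.6466827392578), (22.933218002319336, 23.466312408447266), 138.99508666992188)
side pad [ 0.5122 -0.2027  0.0135] [ 0.5126 -0.2035  0.0139] [0.081 0.08  0.018] 342
   ray pad [ 0.5115 -0.2021  0.014 ] ((332.8424987792969, 162.68760681152344), (17.522518157958984, 24.259689331054688), 95.24431610107422)
top filter 361 [0.5959 0.2784 0.0626] z98 0.073 rng [0.571 0.228 0.045] [0.626 0.331 0.075] axis [-0.018  1.   ]
  label 88 [0.5997 0.281  0.0668] [0.583 0.256 0.059] [0.616 0.306 0.075]
  tray ((549.9744873046875, 277.7746276855469), (217.73516845703125, 156.8373565673828), 0.5969665050506592)
  head top ((476.4046630859375, -308.70916748046875), (52.67485809326172, 91.04512786865234), 70.44903564453125) [ 0.4752 -0.3076  0.1498]
  base ((525.3087158203125, -280.7495422363281), (24.92203712463379, 67.21338653564453), 32.83867645263672)
side filter 584 [0.5923 0.2838 0.0617] z98 0.0702 rng [0.567 0.222 0.045] [0.623 0.34  0.073] axis [-0.001  1.   ]
  label 146 [0.5995 0.2823 0.0642] [0.581 0.256 0.055] [0.618 0.308 0.073]
  tray ((546.4028930664062, 281.9651184082031), (216.39979553222656, 154.1227569580078), 1.2249364852905273)
  head top ((474.8590087890625, -305.8370361328125), (54.27107238769531, 92.41163635253906), 69.43282318115234) [ 0.4729 -0.3007  0.1484]
  base ((530.8485107421875, -285.88592529296875), (37.59022903442383, 45.64308547973633), 5.685646057128906)
```

```bash
cat >> h.py <<'E'
PAD=np.array([.5125,-.2042,.014]); DH=np.radians(-109.9)
YF=np.radians(90.6)  # heading of tray x / flat-end direction
LAB=np.array([.5990,.2815]) # label mid xy
def rot(x,y):
    x=np.array(x,float);x/=np.linalg.norm(x);y=np.array(y,float);y-=x*(x@y);y/=np.linalg.norm(y)
    return R.from_matrix(np.c_[x,y,np.cross(x,y)])
def filt_R(zf,xf): return np.c_[xf,np.cross(zf,xf),zf]
FT=filt_R(np.array([-np.cos(YF),-np.sin(YF),0]),np.array([0,0,1.]))
FO=np.array([LAB[0]+.055*np.cos(YF),LAB[1]+.055*np.sin(YF),.037])
def stand(psi): return filt_R(np.array([0,0,1.]),np.array([np.cos(psi),np.sin(psi),0]))
def tool(F,O,t,zg,sgn,back=0.0):
    """t: tilt from -x_f toward -z_f; returns TCP pos, rot"""
    tx=F@np.array([-np.cos(t),0,-np.sin(t)]); ty=F@np.array([0,sgn,0])
    g=O+F[:,2]*zg
    return g+tx*(.011-back), rot(tx,ty)
E
python3 - <<'E'
from h import *
r=np.radians
for t in (0,15,30,45,55):
  for s in(1,-1):
    p,q=tool(FT,FO,r(t),.06,s);a=solver.inverse_kinematics(p,q.as_rotvec())
    p2,q2=tool(FT,FO,r(t),.06,s,.12);b=solver.inverse_kinematics(p2,q2.as_rotvec())
    row=[]
    for psi in range(120,260,10):
      F=stand(r(psi));p,q=tool(F,PAD,r(t),.06,s)
      k=solver.inverse_kinematics(p,q.as_rotvec());k2=solver.inverse_kinematics(p+[0,0,.12],q.as_rotvec())
      if k is not None and k2 is not None: row.append(psi)
    print(t,s,None if a is None else np.round(a,2),None if b is None else np.round(b,2),row)
for h in range(0,360,30):
    q=rot([0,0,-1],[np.cos(r(h)),np.sin(r(h)),0])
    k=solver.inverse_kinematics(PAD+[0,0,.067],q.as_rotvec());print(h,None if k is None else np.round(k,2))
print(monitor.read_state()["time"])
E
```

```text
0 1 [ 0.04  1.34 -1.26  1.55  1.32  1.27  1.72] [ 0.04  1.14 -1.26  1.51  1.11  1.32  1.82] [120, 130, 220, 230, 240, 250]
0 -1 [-0.45  1.01 -0.1   1.58  0.16  0.56 -0.63] [-0.31  0.86 -0.37  1.53  0.38  0.82 -0.81] [120, 130, 190, 200, 220, 230, 240, 250]
15 1 [ 0.18  1.34 -1.26  1.64  1.3   1.    1.79] [ 0.24  1.13 -1.26  1.64  1.04  1.01  1.93] [120, 190, 200, 210, 220, 230, 240, 250]
15 -1 [-0.16  1.03 -0.41  1.66  0.27  0.41 -0.61] [-0.07  0.86 -0.5   1.66  0.24  0.6  -0.57] [120, 190, 200, 210, 220, 230, 240, 250]
30 1 [-0.17  1.04 -0.17  1.72 -0.99  0.43 -2.46] [-0.17  0.87 -0.01  1.75 -0.93  0.66 -2.52] [120, 130, 190, 200, 210, 220, 230, 240, 250]
30 -1 [ 0.07  1.12 -0.63  1.71  0.17  0.29 -0.36] [ 0.2   0.95 -0.69  1.73  0.08  0.47 -0.27] [120, 130, 190, 200, 210, 220, 230, 240, 250]
45 1 [ 0.11  1.17 -0.49  1.73 -0.99  0.4  -2.27] [ 0.2   1.   -0.4   1.75 -0.87  0.6  -2.38] [120, 130, 140, 150, 170, 180, 190, 200, 210, 220, 230, 240, 250]
45 -1 [ 0.27  1.27 -0.82  1.72 -0.06  0.26  0.04] [ 0.41  1.12 -0.83  1.74 -0.14  0.44  0.11] [120, 130, 140, 150, 170, 180, 190, 200, 2
[... 227 characters left out ...]
.3   0.29] [ 0.52  1.25 -0.89  1.71 -0.27  0.49  0.34] [120, 130, 140, 150, 160, 170, 180, 190, 200, 210, 220, 230, 240, 250]
0 [ 0.47  0.85 -0.3   1.9   0.52  0.47 -0.2 ]
30 [ 0.53  0.86 -0.39  1.9   0.64  0.51  0.21]
60 [ 0.57  0.87 -0.47  1.9   0.73  0.55  0.65]
90 [ 0.68  0.92 -0.66  1.89  0.91  0.67  1.01]
120 [ 0.92  1.18 -1.26  1.88  1.26  1.17  1.26]
150 [ 0.04  0.89  0.45  1.93 -0.78  0.5  -2.62]
180 [ 0.12  0.87  0.31  1.92 -0.58  0.44 -2.29]
210 [ 0.19  0.85  0.19  1.92 -0.36  0.41 -1.98]
240 [ 0.25  0.84  0.07  1.92 -0.13  0.39 -1.67]
270 [ 0.3   0.83 -0.01  1.91  0.03  0.39 -1.3 ]
300 [ 0.36  0.83 -0.11  1.91  0.2   0.41 -0.94]
330 [ 0.42  0.84 -0.2   1.91  0.37  0.43 -0.58]
1.5
```

Run:
```python
from h import *
t=np.radians(40)
p,q=tool(FT,FO,t,.06,-1); pb,_=tool(FT,FO,t,.06,-1,.12)
grip(.085,50)
s=monitor.read_state();e=s["eef_pos"]
arm.move_linear([e[0],e[1],.40],.3)
arm.move_pose(pb+[0,0,.12],q.as_rotvec())
arm.move_linear(pb,.2)
s=monitor.read_state();print(s["time"],s["eef_pos"],pb,s["wrist_force"])
a=capture("top");save(a,"ap_t.png",(150,120,400,300),3);b=capture("side");save(b,"ap_s.png",(150,120,400,320),3)
```

```text
6.3083 [0.60049378 0.20700253 0.12176285] [0.59978605 0.20644027 0.12049884] [0.36255669 0.56760992 0.54658153]
```

View pics/ap_t.png

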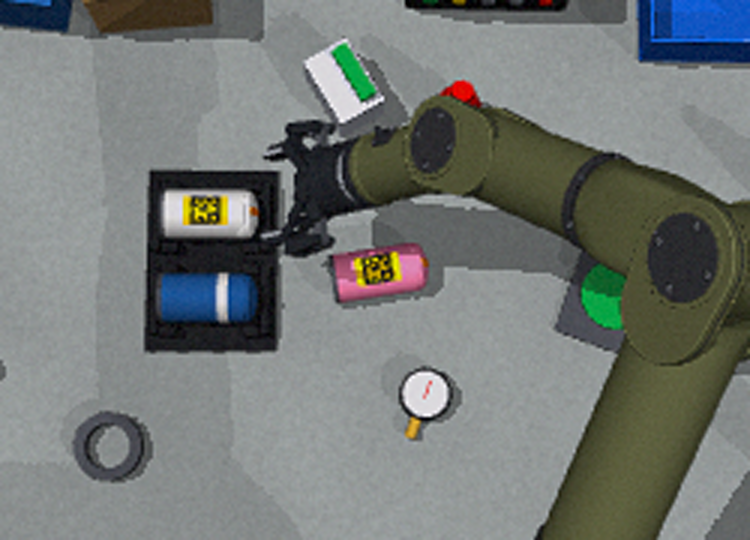

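View pics/ap_s.png

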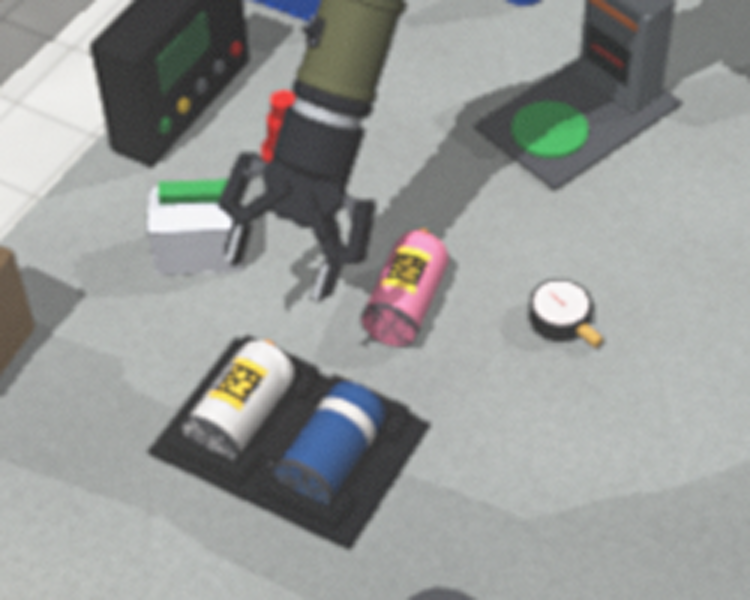

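The open fingers straddle the white filter's axis in both views, clear of the blue filter and the power module. I'll go in.

Run:
```python
from h import *
t=np.radians(40)
p,q=tool(FT,FO,t,.06,-1)
r=arm.move_linear(p,.1,until_force=12)
s=monitor.read_state();print(r,s["time"],s["eef_pos"]-p,s["wrist_force"])
if not r:
    grip(.05,50)
    s=monitor.read_state();print(s["finger_gap"],s["wrist_force"],s["eef_pos"]-p)
a=capture("top");save(a,"g_t.png",(150,120,400,300),3);b=capture("side");save(b,"g_s.png",(180,170,330,310),5)
```

```text
False 7.7583 [ 0.00058669 -0.00048318  0.00041918] [-0.78177275 -0.55233293  0.13442618]
0.05682205044800182 [-1.77617326 -4.12706314  5.61416465] [-0.00010907 -0.00044125  0.00053251]
```

View pics/g_s.png

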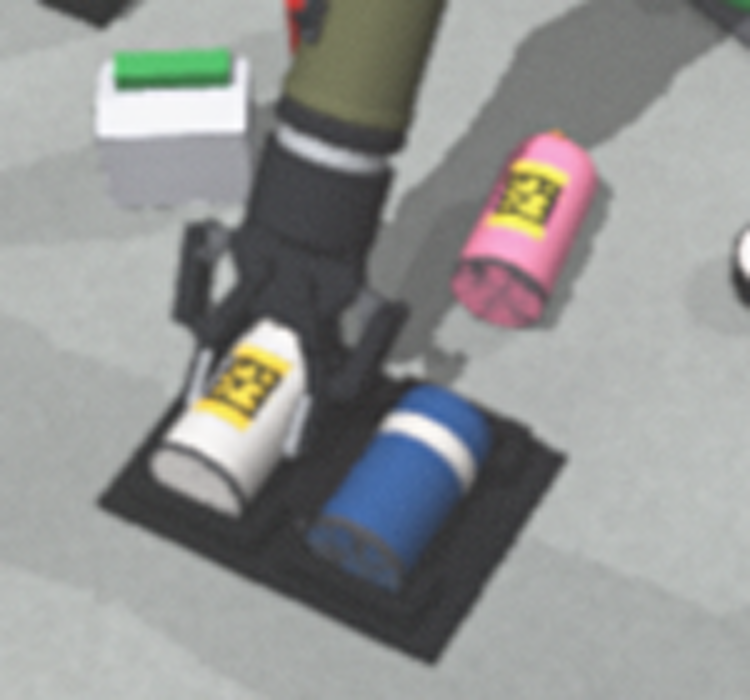

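The filter is gripped with a 57 mm gap and the pads on both flanks of the label. I'll lift it and carry it over the pad, label toward heading 180°, for an intermediate stand.

Run:
```python
from h import *
t=np.radians(40)
s=monitor.read_state();e=s["eef_pos"]
arm.move_linear([e[0],e[1],e[2]+.05],.1)
s=monitor.read_state();print(s["finger_gap"],s["wrist_force"])
arm.move_linear([e[0],e[1],e[2]+.22],.25)
p,q=tool(stand(np.pi),PAD,t,.06,-1)
pa=p+[0,0,.13]
k=solver.inverse_kinematics(pa,q.as_rotvec());print(np.round(monitor.read_state()["joint_positions"],2),np.round(k,2))
arm.move_pose(pa,q.as_rotvec())
s=monitor.read_state();print(s["time"],s["finger_gap"],s["eef_pos"]-pa,s["wrist_force"])
a=capture("top");save(a,"c_t.png",(300,120,500,300),3);b=capture("side");save(b,"c_s.png",(250,60,450,240),3)
```

```text
0.05658046955939478 [ 1.18552286 -0.12887805 -4.11589862]
[ 0.23  0.86 -0.8   1.67 -0.17  0.57 -0.15] [ 1.16  1.07 -1.25  2.5   2.56  0.97 -0.3 ]
12.05 0.056635708215146595 [ 2.22570318e-04  8.29843387e-05 -2.33726802e-04] [-0.0745702  -0.37009887 -3.54645529]
```

View pics/c_s.png

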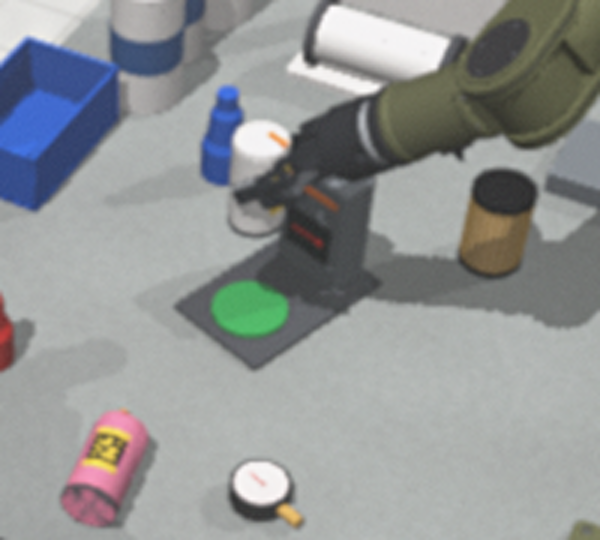

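View pics/c_t.png

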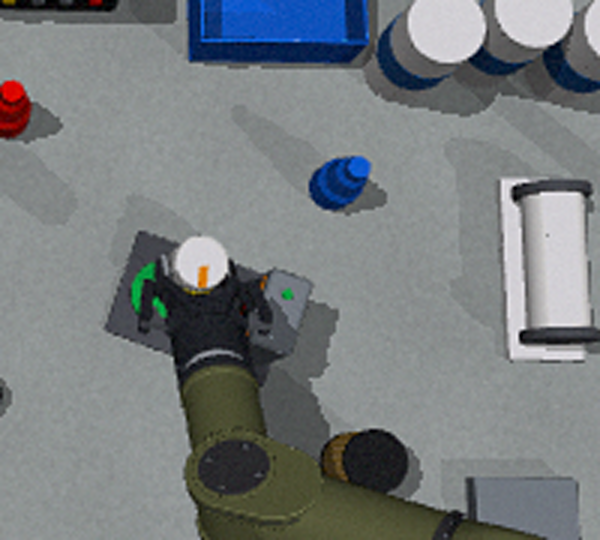

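Run:
```python
from h import *
a=capture("top");W=cloud(a)
for (u,v) in [(373,260),(377,275),(390,285),(410,287),(425,290),(440,292),(460,300)]: print(u,v,W[v,u].round(3))
# filter uprightness & position in air
hsv=cv2.cvtColor(a["color"],cv2.COLOR_RGB2HSV)
x,y,z=W[...,0],W[...,1],W[...,2]
m=(abs(x-PAD[0])<.06)&(abs(y-PAD[1])<.06)&(z>.2)&(hsv[...,1]<50)&(hsv[...,2]>130)
P=W[m];print(len(P),P.min(0).round(3),P.max(0).round(3))
```

```text
373 260 [ 0.342 -0.19   0.392]
377 275 [ 0.3   -0.19   0.439]
390 285 [ 0.274 -0.217  0.47 ]
410 287 [ 0.27  -0.263  0.489]
425 290 [ 0.263 -0.296  0.507]
440 292 [ 0.258 -0.329  0.52 ]
460 300 [ 0.24  -0.361  0.565]
232 [ 0.488 -0.229  0.211] [ 0.541 -0.17   0.265]
```

The filter hangs upright over the pad, dome up, with its stripe toward the robot. The forearm is about 0.45 m up, clear of the cartridge. I'll lower it with a force guard.

Run:
```python
from h import *
t=np.radians(40)
p,q=tool(stand(np.pi),PAD,t,.06,-1)
arm.move_linear(p+[0,0,.03],.15)
r=arm.move_linear(p+[0,0,-.008],.02,until_force=5)
s=monitor.read_state();print(r,s["time"],s["eef_pos"]-p,s["wrist_force"],s["torque"])
a=capture("top");save(a,"d_t.png",(300,160,460,300),4);b=capture("side");save(b,"d_s.png",(280,60,420,200),4)
```

```text
True 14.4083 [0.00079455 0.00065659 0.00053122] [-2.05182659 -0.94521844  5.54384713] [-0.32400917  0.2747387  -0.30940929]
```

View pics/d_s.png

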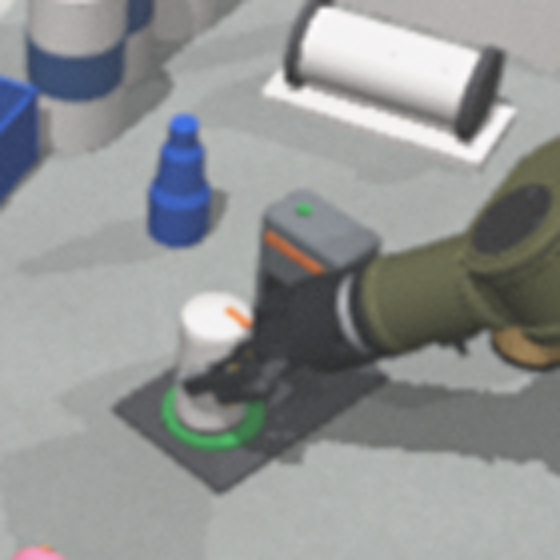

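View pics/d_t.png

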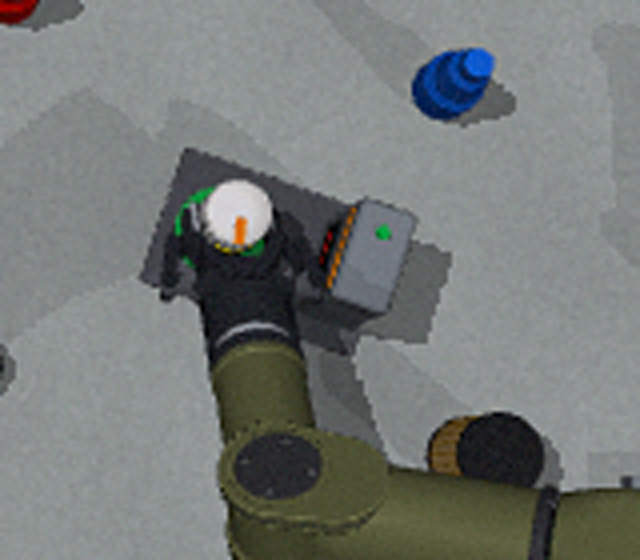

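It stands on the pad at the expected height. One finger is near the scanner head, so I'll open only part way and back out along the tool axis.

Run:
```python
from h import *
t=np.radians(40)
grip(.068)
s=monitor.read_state();print(s["time"],s["finger_gap"],s["wrist_force"])
M=R.from_rotvec(s["tcp_rot"]).as_matrix()
e=s["eef_pos"]
arm.move_linear(e-M[:,0]*.15,.12)
arm.move_linear(e-M[:,0]*.15+[0,0,.12],.25)
a=capture("top");save(a,"e_t.png",(300,160,460,300),4);b=capture("side");save(b,"e_s.png",(280,60,420,200),4)
for n,p in(("top",a),("side",b)):
    W=cloud(p);hsv=cv2.cvtColor(p["color"],cv2.COLOR_RGB2HSV);x,y,z=W[...,0],W[...,1],W[...,2]
    m=(abs(x-PAD[0])<.05)&(abs(y-PAD[1])<.05)&(z>.1)&(z<.14);P=W[m]
    print(n,len(P),P.min(0).round(4),P.max(0).round(4),((P.min(0)+P.max(0))/2).round(4))
    o=m&(hsv[...,0]>5)&(hsv[...,0]<16)&(hsv[...,1]>130);print(" stripe",o.sum(),W[o].mean(0).round(4))
    for q in("filter_mark",):
        for r in spotter.search_frame(p,q):print(q,r)
print(monitor.read_state()["time"])
```

```text
14.7833 0.06816620147302835 [-0.85029004  0.21186702  0.15970077]Traceback (most recent call last):
  File "<stdin>", line 7, in <module>
plant.Unreachable: the arm cannot follow that straight line within its joint ranges
```

Run:
```python
from h import *
s=monitor.read_state();e=s["eef_pos"];M=R.from_rotvec(s["tcp_rot"]).as_matrix()
done=False
for b in(.05,.03):
    try: arm.move_linear(e-M[:,0]*b,.06);done=b;break
    except arm.Unreachable: pass
print(done)
e=monitor.read_state()["eef_pos"]
arm.move_linear([e[0],e[1],e[2]+.13],.12)
s=monitor.read_state();print(s["time"],s["wrist_force"],s["eef_pos"])
a=capture("top");save(a,"e_t.png",(300,160,460,300),4);b=capture("side");save(b,"e_s.png",(280,60,420,200),4)
for n,p in(("top",a),("side",b)):
    W=cloud(p);hsv=cv2.cvtColor(p["color"],cv2.COLOR_RGB2HSV);x,y,z=W[...,0],W[...,1],W[...,2]
    m=(abs(x-PAD[0])<.05)&(abs(y-PAD[1])<.05)&(z>.1)&(z<.14);P=W[m]
    if len(P): print(n,len(P),P.min(0).round(4),P.max(0).round(4),((P.min(0)+P.max(0))/2).round(4))
```

```text
False
16.0167 [-0.85753697 -0.69368654  0.8270176 ] [ 0.52012907 -0.20223641  0.19471798]
top 146 [ 0.4965 -0.2296  0.1148] [ 0.5425 -0.1839  0.1364] [ 0.5195 -0.2068  0.1256]
side 257 [ 0.485  -0.2309  0.1002] [ 0.5421 -0.1709  0.1361] [ 0.5136 -0.2009  0.1182]
```

View pics/e_s.png

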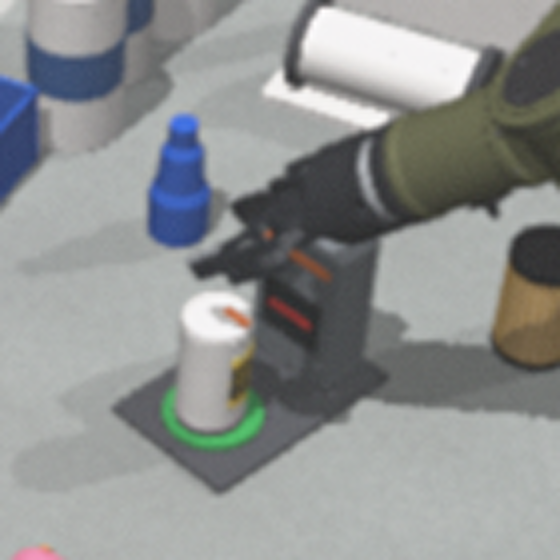

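View pics/e_t.png

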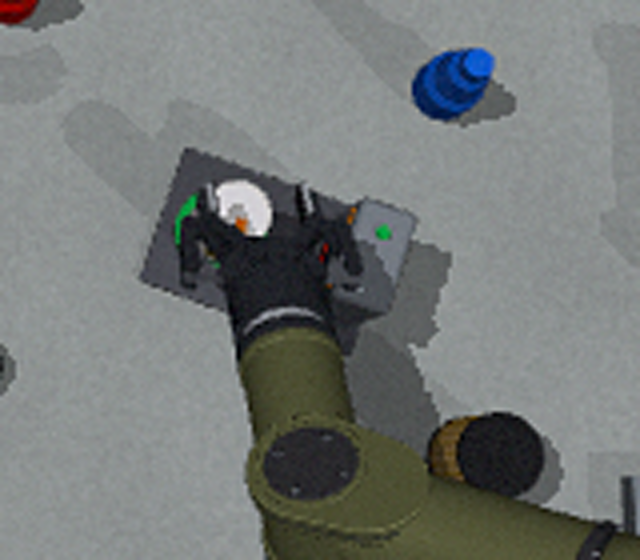

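The filter stands free on the pad with its label toward the robot. I'll move aside to measure it for the top-down regrasp.

```bash
cat > mf.py <<'E'
from h import *
def mf(tag):
    a=capture("top");save(a,tag+"_t.png",(300,160,440,280),5);b=capture("side");save(b,tag+"_s.png",(270,60,410,200),5)
    for n,p in(("top",a),("side",b)):
        W=cloud(p);hsv=cv2.cvtColor(p["color"],cv2.COLOR_RGB2HSV);H,S,V=[hsv[...,i].astype(int) for i in range(3)];x,y,z=W[...,0],W[...,1],W[...,2]
        near=(abs(x-PAD[0])<.05)&(abs(y-PAD[1])<.055)&(z<.15)
        m=near&(z>.108);P=W[m]
        print(n,len(P),P.min(0).round(4),P.max(0).round(4),((P.min(0)+P.max(0))/2).round(4))
        body=near&(z>.03)&(z<.105);B=W[body]
        # circle fit on visible sides, per height slice
        from scipy.optimize import least_squares
        for lo,hi in((.03,.055),(.055,.08),(.08,.105)):
            Q=B[(B[:,2]>lo)&(B[:,2]<hi)]
            if len(Q)>20:
                f=least_squares(lambda c:np.hypot(Q[:,0]-c[0],Q[:,1]-c[1])-.029,PAD[:2],loss="soft_l1",f_scale=.002);print("  slice",lo,len(Q),f.x.round(4))
        o=m&(H>3)&(H<18)&(S>110);
        if o.sum():print("  stripe",o.sum(),W[o].mean(0).round(4))
        l=body&(H>18)&(H<38)&(S>90)
        if l.sum():print("  label",l.sum(),W[l].mean(0).round(4),np.degrees(np.arctan2(*(W[l].mean(0)[:2]-PAD[:2])[::-1])).round(1))
E
python3 - <<'E'
from mf import *
e=monitor.read_state()["eef_pos"]
arm.move_linear([e[0],e[1],.26],.2)
h=np.radians(270);q=rot([0,0,-1],[np.cos(h),np.sin(h),0])
arm.move_pose([.50,.0,.32],q.as_rotvec())
s=monitor.read_state();print(s["time"],np.round(s["joint_positions"],2))
mf("m1")
E
```

```text
18.3167 [ 0.54  0.58 -1.04  1.8   0.57  1.09 -2.27]Traceback (most recent call last):
  File "<stdin>", line 7, in <module>
  File "mf.py", line 8, in mf
    print(n,len(P),P.min(0).round(4),P.max(0).round(4),((P.min(0)+P.max(0))/2).round(4))
                   ~~~~~^^^
    return umr_minimum(a, axis, None, out, keepdims, initial, where)
ValueError: zero-size array to reduction operation minimum which has no identity
```

View pics/m1_s.png

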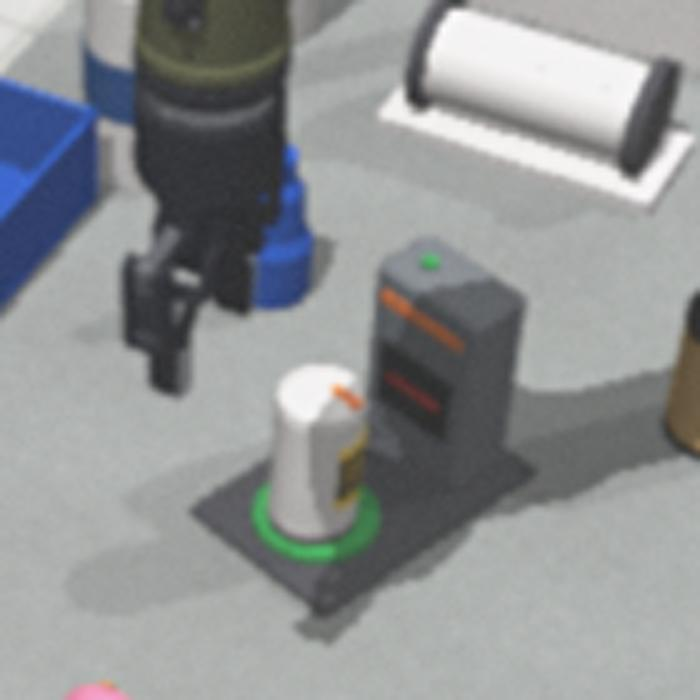

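View pics/m1_t.png

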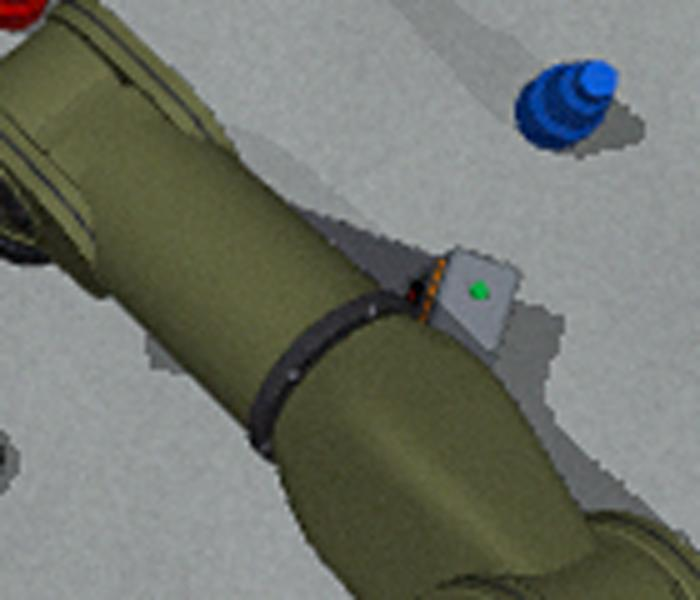

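```bash
sed -i 's/^        print(n,len(P),P.min/        if len(P)<20: continue\n&/' mf.py
python3 - <<'E'
from mf import *
mf("m1")
for p0 in (PAD+[0,0,.25],PAD+[0,0,.078-.011]):
  for hh in (270,340):
    h=np.radians(hh);q=rot([0,0,-1],[np.cos(h),np.sin(h),0]);k=solver.inverse_kinematics(p0,q.as_rotvec());print(hh,None if k is None else np.round(k,2))
E
```

```text
side 218 [ 0.4847 -0.2304  0.1083] [ 0.5411 -0.1726  0.1348] [ 0.5129 -0.2015  0.1216]
  slice 0.03 95 [ 0.5149 -0.2037]
  slice 0.055 102 [ 0.5138 -0.2034]
  slice 0.08 110 [ 0.5144 -0.2036]
  stripe 8 [ 0.498  -0.2005  0.1268]
  label 29 [ 0.4873 -0.1946  0.0702] 159.1
270 [ 0.85  0.72 -0.99  1.74  0.68  1.07 -1.95]
340 [ 0.96  0.87 -1.31  1.73  0.88  1.27 -0.92]
270 [ 0.72  0.94 -0.75  1.89  0.98  0.73 -2.19]
340 [ 0.86  1.07 -1.06  1.88  1.17  0.98 -1.12]
```

```bash
cat > tw.py <<'E'
from mf import *
def top(hdeg):
    h=np.radians(hdeg);return rot([0,0,-1],[np.cos(h),np.sin(h),0]).as_rotvec()
E
python3 - <<'E'
from tw import *
F=np.array([.5137,-.2036,.014])
arm.move_pose(F+[0,0,.23],top(270))
grip(.085,50)
g=F+[0,0,.078-.011]
r=arm.move_linear(g,.12,until_force=8)
s=monitor.read_state();print(r,s["time"],s["eef_pos"]-g,s["wrist_force"])
if not r:
    grip(.05,50);s=monitor.read_state();print(s["finger_gap"],s["wrist_force"])
b=capture("side");save(b,"r_s.png",(270,60,410,200),5)
E
```

```text
False 21.2167 [ 4.94375317e-04 -5.84017118e-05  6.46965316e-04] [-0.19720832  0.59038715  0.43578735]
0.05742082723973791 [-0.96619344 -0.56252791  4.6660702 ]
```

View pics/r_s.png

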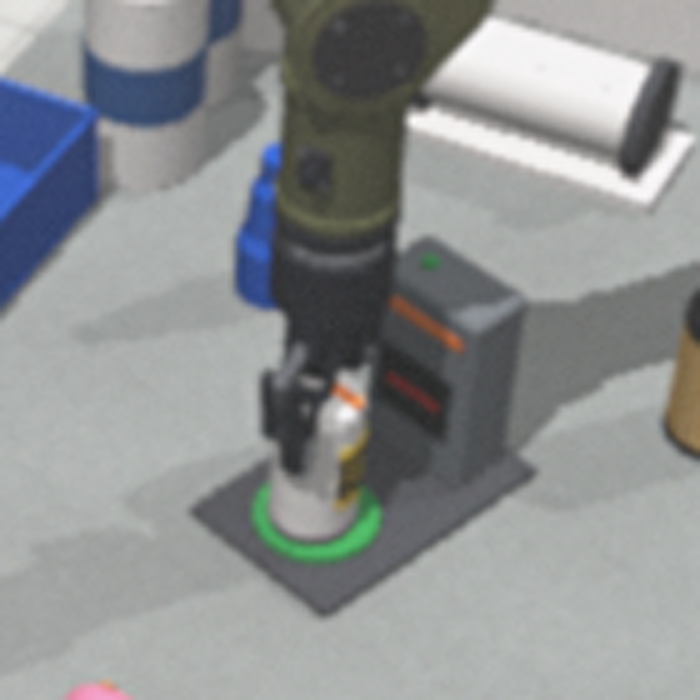

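Gripped top-down on the upper straight part. I'll lift it 25 mm, turn it 70° and lower it.

Run:
```python
from tw import *
e=monitor.read_state()["eef_pos"]
arm.move_linear([e[0],e[1],e[2]+.025],.06)
T=np.array([PAD[0],PAD[1],e[2]])
arm.move_pose(T+[0,0,.025],top(340.1))
s=monitor.read_state();print(s["time"],s["eef_pos"]-T,s["wrist_force"],s["finger_gap"])
arm.move_linear(T+[0,0,.008],.06)
r=arm.move_linear(T-[0,0,.006],.02,until_force=4)
s=monitor.read_state();print(r,s["time"],s["eef_pos"]-T,s["wrist_force"])
if abs(s["eef_pos"][2]-T[2])<.004:
    grip(.072)
    e=s["eef_pos"];arm.move_linear([e[0],e[1],e[2]+.13],.15)
    s=monitor.read_state();print(s["time"],s["wrist_force"])
    arm.move_pose([.45,.0,.34],top(340.1))
mf("f1");print(monitor.read_state()["time"])
```

```text
23.2333 [-2.00576795e-04 -2.53383082e-05  2.47012888e-02] [ 0.03543212  0.30570156 -2.27286484] 0.05717286641341066
True 24.15 [ 1.20830579e-04 -1.14476061e-04  1.28093686e-05] [-1.14273679 -0.76326004  4.07477563]
25.475 [0.19802144 0.02351087 0.97931284]
top 112 [ 0.497  -0.2297  0.1146] [ 0.5392 -0.1813  0.1382] [ 0.5181 -0.2055  0.1264]
  stripe 15 [ 0.5066 -0.2205  0.1273]
side 182 [ 0.4841 -0.2198  0.1085] [ 0.5394 -0.1723  0.1332] [ 0.5117 -0.196   0.1209]
  slice 0.03 103 [ 0.513  -0.2051]
  slice 0.055 99 [ 0.5134 -0.2049]
  slice 0.08 105 [ 0.5131 -0.2046]
26.5583
```

View pics/f1_s.png

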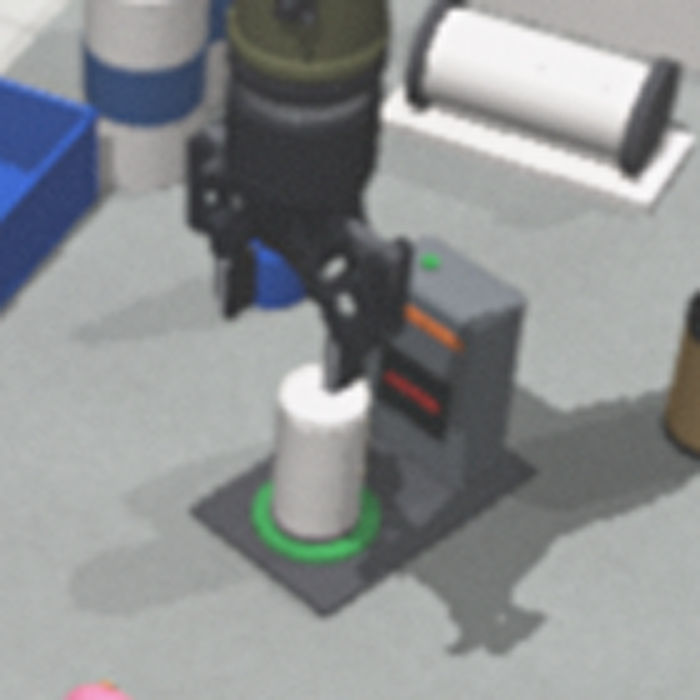

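View pics/f1_t.png

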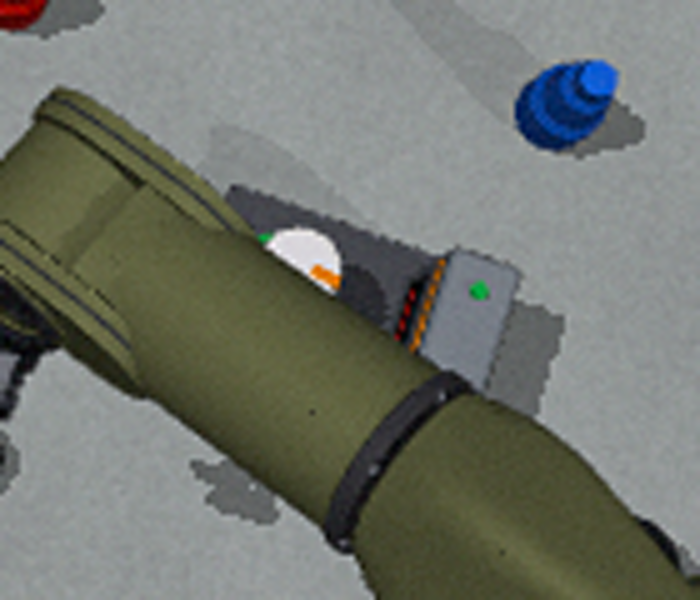

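It stands on the pad with the label away from the side camera. The arm covers part of the top view, so I'll clear it for a full check.

Run:
```python
from tw import *
h0=monitor.read_state()
arm.move_pose([.38,.22,.42],top(340.1))
mf("f2")
a=capture("top");save(a,"f2_full.png")
W=cloud(a);hsv=cv2.cvtColor(a["color"],cv2.COLOR_RGB2HSV).astype(int)
u0=cv2.fitEllipse
H,S,V=hsv[...,0],hsv[...,1],hsv[...,2]
x,y,z=W[...,0],W[...,1],W[...,2]
n=(abs(x-PAD[0])<.06)&(abs(y-PAD[1])<.06)&(z>.10)
o=n&(H>3)&(H<18)&(S>110)
v,u=np.nonzero(o);print("stripe pts",np.c_[x[o],y[o]].round(3).tolist())
P=np.c_[x[o],y[o]];q=P-P.mean(0);w,vv=np.linalg.eigh(q.T@q);print("stripe axis heading",np.degrees(np.arctan2(vv[1,1],vv[0,1])))
for q in["blue_filter","red_plug","blue_plug","gauge","cartridge","power_module","pulley"]:
    for r in spotter.search_frame(a,q)[:1]: c=[int(round(t)) for t in r["centre"]];print(q,c,W[c[1],c[0]].round(3))
print(monitor.read_state()["time"])
```

```text
top 226 [ 0.4849 -0.2293  0.1087] [ 0.5386 -0.1748  0.137 ] [ 0.5117 -0.2021  0.1228]
  slice 0.03 22 [ 0.5145 -0.2048]
  slice 0.055 23 [ 0.5147 -0.2052]
  slice 0.08 27 [ 0.5142 -0.2051]
  stripe 16 [ 0.5071 -0.2203  0.1274]
  label 1 [ 0.4889 -0.2186  0.0832] -148.5
side 161 [ 0.4833 -0.2308  0.108 ] [ 0.5292 -0.1741  0.1344] [ 0.5063 -0.2024  0.1212]
  stripe 6 [ 0.507 -0.22   0.126]
stripe pts [[0.513, -0.214], [0.51, -0.211], [0.509, -0.213], [0.51, -0.217], [0.511, -0.222], [0.507, -0.215], [0.506, -0.217], [0.508, -0.222], [0.508, -0.225], [0.507, -0.228], [0.504, -0.221], [0.502, -0.223], [0.504, -0.228], [0.501, -0.226], [0.5, -0.227]]
stripe axis heading 61.22014258818556
blue_filter [419, 275] [ 0.31  -0.403  0.101]
red_plug [300, 154] [ 0.724 -0.004  0.091]
blue_plug [373, 223] [ 0.495 -0.272  0.011]
cartridge [419, 277] [ 0.304 -0.405  0.096]
power_module [266, 149] [0.745 0.115 0.077]
pulley [185, 260] [0.355 0.394 0.02 ]
28.025
```

View pics/f2_t.png

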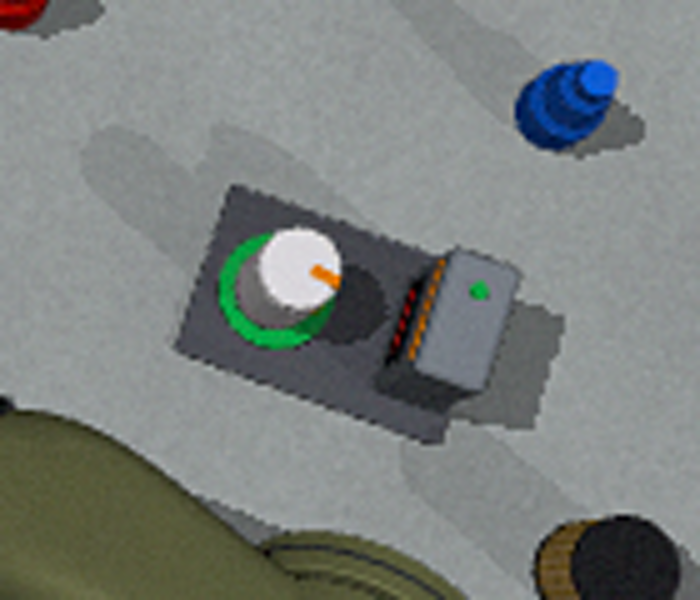

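View pics/f2_full.png

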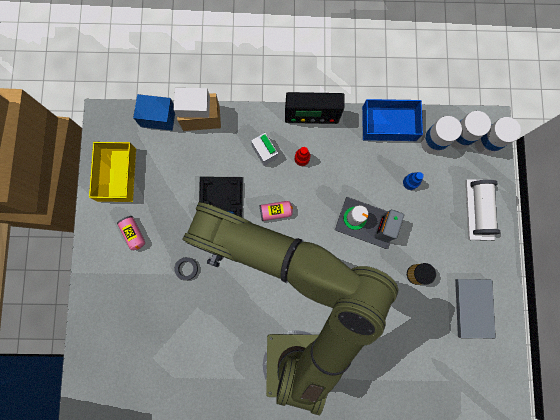

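The stripe points toward the scanner, but my rough heading estimates range from -104° to -119° against a target of -110°. The tolerance is 15°, so I'll pin it down by fitting a rendered stripe and label to the pictures.

```bash
cat > hd.py <<'E'
from tw import *
def head(N=6,c0=(.5137,-.2046)):
    A=[capture("top") for _ in range(N)];B=[capture("side") for _ in range(N)]
    for n,L in(("top",A),("side",B)):
        p=L[0];im=np.mean([x["color"].astype(float) for x in L],0)
        o=np.array(p["T"])[:3,3];Rm=np.array(p["T"])[:3,:3]
        def proj(P):
            c=(P-o)@Rm;return np.c_[c[:,0]/c[:,2]*p["fx"]+p["cx"],c[:,1]/c[:,2]*p["fy"]+p["cy"]]
        # orange weight: red minus blue
        w=np.clip(im[...,0]-im[...,2]-25,0,None)
        ctr=proj(np.array([[*c0,.125]]))[0];u0,v0=np.round(ctr).astype(int)
        v,u=np.mgrid[v0-12:v0+13,u0-12:u0+13]
        ww=w[v0-12:v0+13,u0-12:u0+13].copy()
        # backproject to dome surface (z ~ .129 - 15mm*(r/29)^2)
        d=np.stack([(u-p["cx"])/p["fx"],(v-p["cy"])/p["fy"],np.ones_like(u,float)],-1)@Rm.T
        z=np.full(u.shape,.124)
        for _ in range(6):
            X=o+d*((z-o[2])/d[...,2])[...,None];r=np.hypot(X[...,0]-c0[0],X[...,1]-c0[1]);z=.129-.015*np.clip(r/.029,0,1)**2
        ww[r>.028]=0
        m=(ww[...,None]*X[...,:2]).sum((0,1))/ww.sum();q=X[...,:2]-m
        C=np.einsum('ij,ijk,ijl->kl',ww,q,q)/ww.sum();e,V=np.linalg.eigh(C);ax=V[:,1];ax=ax*np.sign(ax@(m-c0))
        print(n,"w",ww.sum().round(),"mean",m.round(4),"from centre",np.degrees(np.arctan2(*(m-c0)[::-1])).round(1),"axis",np.degrees(np.arctan2(ax[1],ax[0])).round(1),"sd mm",(np.sqrt(e)*1e3).round(1))
        # dome/white silhouette centre from gray mask at top: report
        np.save("pics/"+n+"_mean.npy",im)
if __name__=="__main__":
    head()
    print(monitor.read_state()["time"])
    # label left edge in m1_s (5x side crop at 270,60)
    im=cv2.imread("pics/m1_s.png");hsv=cv2.cvtColor(im,cv2.COLOR_BGR2HSV).astype(int)
    for row in range(450,495,8):
        print(row,[(c,*hsv[row,c]) for c in range(265,380,6)])
E
python3 hd.py
```

```text
top w 2768.0 mean [ 0.5082 -0.2212] from centre -108.5 axis -109.7 sd mm [2.4 6.3]
side w 651.0 mean [ 0.5098 -0.2202] from centre -103.9 axis -91.7 sd mm [2.8 6.2]
28.625
450 [(265, np.int64(70), np.int64(5), np.int64(162)), (271, np.int64(60), np.int64(2), np.int64(149)), (277, np.int64(20), np.int64(5), np.int64(150)), (283, np.int64(10), np.int64(5), np.int64(161)), (289, np.int64(10), np.int64(5), np.int64(168)), (295, np.int64(15), np.int64(6), np.int64(174)), (301, np.int64(18), np.int64(7), np.int64(176)), (307, np.int64(10), np.int64(5), np.int64(160)), (313, np.int64(10), np.int64(6), np.int64(136)), (319, np.int64(20), np.int64(6), np.int64(132)), (325, np.int64(30), np.int64(2), np.int64(133)), (331, np.int64(0), np.int64(0), np.int64(133)), (337, np.int64(18), np.int64(28), np.int64(138)), (343, np.int64(21), np.int64(79), np.int64(148)), (349, np.int64(23), np.int64(107), np.int64(145)), (355, np.int64(22), np.int64(117), np.int64(124)), (361, np.int64(21), np.int64(88), np.int64(96)), (367, np.int64(30), np.int64(17), np.int64(75)), (373, np.int64(120), np.int64(13), n
[... 4307 characters left out ...]
t64(178)), (301, np.int64(15), np.int64(6), np.int64(179)), (307, np.int64(15), np.int64(6), np.int64(170)), (313, np.int64(23), np.int64(7), np.int64(147)), (319, np.int64(23), np.int64(8), np.int64(134)), (325, np.int64(10), np.int64(6), np.int64(133)), (331, np.int64(10), np.int64(6), np.int64(127)), (337, np.int64(18), np.int64(13), np.int64(95)), (343, np.int64(24), np.int64(56), np.int64(68)), (349, np.int64(21), np.int64(102), np.int64(85)), (355, np.int64(28), np.int64(100), np.int64(94)), (361, np.int64(52), np.int64(89), np.int64(103)), (367, np.int64(67), np.int64(83), np.int64(92)), (373, np.int64(80), np.int64(21), np.int64(73)), (379, np.int64(140), np.int64(11), np.int64(71))]
```

Six averaged top pictures put the stripe at -108.5° from the centre and -109.7° along its axis, against a station heading of -110°. The label edge seen earlier implies at most about 7° off, so it is inside tolerance. One last look at the side view for bystanders, then I'll hand in.

Run:
```python
from tw import *
b=capture("side");save(b,"last_s.png")
o=cv2.imread("pics/side0.png")[:,:,::-1].astype(int);d=np.abs(o-b["color"].astype(int)).max(2)
W=cloud(b)
for nm,(u,v) in dict(blue_filter=(260,263),red=(246,171),blue=(324,108),gauge=(339,223),cart=(416,134),pm=(215,194),pulley=(297,331),pink=(287,215)).items(): print(nm,np.median(d[v-12:v+13,u-12:u+13]),W[v,u].round(3))
s=monitor.read_state();print(s["time"],s["finger_gap"],s["eef_pos"])
```

```text
blue_filter 22.0 [0.492 0.29  0.07 ]
red 10.0 [0.715 0.006 0.061]
blue 83.0 [0.353 0.243 0.622]
gauge 9.0 [0.378 0.031 0.031]
cart 6.0 [ 0.308 -0.396  0.075]
pm 9.0 [0.739 0.142 0.071]
pulley 7.0 [0.325 0.387 0.003]
pink 10.0 [0.517 0.097 0.055]
28.675 0.07188455549092868 [0.379993   0.22001061 0.41998938]
```

View pics/last_s.png

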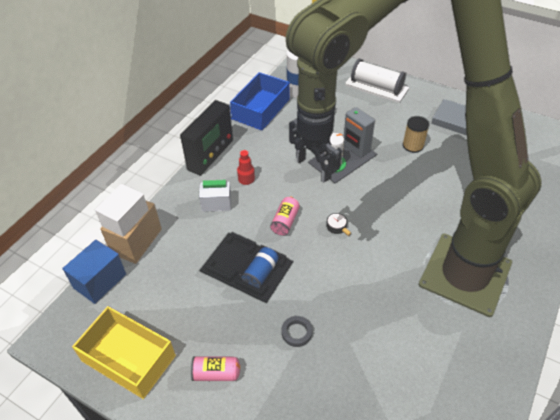

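The blue filter is still in its cavity at (260,265), and the other bystanders are unchanged. The blue plug is hidden here, but it sits where it began in the last top view at (413,181). The arm is clear of everything.

Run:
```python
from h import *
workorder.close_job();print(monitor.read_state()["time"])
```

```text
the job is handed in; nothing more can be done
the job is handed in; nothing more can be done
```

The white filter is standing dome up on the green pad, released, with its label facing the scanner, and the job is handed in at about 29 s of the 62 s. The hand-in reports no verdict.

**What I did:** I gripped the filter in the tray with the tool tilted 40° and stood it on the pad with its label toward the robot. Then I regripped it from above, turned it 70° and set it down with a 4 N contact stop.

**Last checks:**
- **Position:** the filter's axis is about 1–2 mm from the pad centre. It is upright: the axis measured at three heights agrees to within about 0.5 mm.
- **Label direction:** averaged top pictures of the dome stripe gave -108.5° and -109.7°, against about -110° for the scanner.
- **Estimates that disagreed:** other stripe fits ranged from -104° to -119°, apart from a poor axis fit in the partly hidden side view (-92°). The earlier view of the label's edge suggested about -115° to -118°. Apart from the -92° fit, all are inside the 15° tolerance. The label itself could not be seen directly at the end.
- **Bystanders:** the blue filter and the other bystanders looked unmoved in the last pictures. The blue plug was hidden in the final side view, so I checked it by eye in the last top view.

**What failed along the way:** the straight retreat after the first set-down was out of the arm's reach. Nothing moved, and I backed off straight up instead.

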